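Clear the bench drill's belt cover and hold it open for a belt change

ROBOT

A 6-joint arm with a two-finger parallel gripper is mounted at the origin on the work surface. World frame = base frame: x ahead of the robot, y to its left, z up, the work surface at z = 0. Lengths are in mm, angles in rad, forces in N, time in s.
With the tool pointing down it reaches from about 350 to 975 mm from the base axis. Payload 7.1 kg.
Tool frame: the origin (TCP) lies between the finger pads; the fingertips stand 8 mm ahead of it and the grasp point (between the pads) lies 11 mm behind it; x points along the fingers, y is the direction in which the jaws open and shut, and the axes are right-handed (so a half turn about x gives the same grasp; the last joint's range is limited). The gripper opens to 88 mm and grips with 3 to 60 N. Pads are 20 mm wide; open, the fingers measure 115 mm over their backs; the gripper's body (75 mm by 178 mm) begins 61 mm behind the grasp point.
Start: joints at [-1.339, 0.423, 1.63, -0, 1.089, -0.019], TCP at [155.131, -605.425, 230.675] pointing down, gripper open.
Joint ranges: [-3, 3], [-0.9, 2.11], [0.09, 2.58], [-1.31, 4.45], [0.11, 2.69], [-2.54, 2.54]. Speed limits (rad/s): [2.39, 2.39, 3.01, 3.14, 3.14, 3.14].

INTERFACE

Orientations are given as a rotation vector (axis times angle).
In Python, from workcell import ctrl gives the robot as it stands.
- The arm moves only by the tool apply_moves, never from a script. Its argument "increments" is a list of rows, each an object with "gripper": the opening in per cent of the stroke, from 0 (shut) to 100 (fully open); "delta_pos": the shift along the tool's x, y, z in cm, a list of three; "dr": the turn, a rotation vector about the tool's x, y, z in rad, a list of three. In form: [{"gripper": gripper, "delta_pos": [dx, dy, dz], "dr": [ax, ay, az]}, ...]. A call has exactly 5 rows; each row shifts and turns the commanded pose from where the row before left it, along the tool's axes as they then stand; what a row does not reach is not made up. A row lasts 1/12 s, in which the tool goes at most 41.7 mm and 7.16 degrees, less where a joint would pass 70% of its speed; a pose out of reach is approached as far as the arm can. A call with a gripper value outside its range is refused whole. The fingers move at their own pace and stop on an object; the grip force is fixed at half the most. Time passes only in rows, so rows that do not move let the fingers close, or fill a call up. It gives the time, the measured TCP pose, the force and the opening at its end, in the units of the state.
- ctrl.get_obs(): the state, without advancing time (a new reading comes with each control period).
- ctrl.get_image(name): name is "scene" or "side" or "wrist"; returns a dict with "img" (420x560x3 uint8, red, green, blue), "range_z" (420x560 float32, mm along the optical axis (not along the pixel's ray), 0 where there is no reading), "mtx" (3x3 intrinsics, pixels), "rvec" (rotation vector, rad) and "tvec" (3), from world to camera coordinates, as OpenCV has them. Camera axes: x right, y down, z forward; pixel columns grow to the right and rows downward; lengths in mm; the calibration is good to about 2 mm. A picture is of the moment at which its call begins.
- ctrl.close_job(): hands the job in, once; it reports no verdict.
The state is a dict: "t": time; "qpos": joint angles; "qvel": joint speeds; "joint_torque": joint torques, N m; "ee_pos": TCP position; "orientation": TCP orientation; "ft_force": force on the tool from outside, world axes, zero at the start; "moment": the same for the moment, N m; "width": finger opening in mm.
Only numpy, scipy, OpenCV 4.12 (cv2) and the standard library are available. Lean on these libraries where they do the work, as an engineer would, in place of code of your own. Each camera call takes 0.05 s, during which the arm holds its last target. There are 200 camera calls.

TASK

I want to move the belt on the bench drill to another step. First take the two empty orange screw cups off the drill's belt cover and nest them, upright and without dropping or tipping them, in the third cup on the bench so that all three make one straight stack; then lift the cover by its red knob and hold it open at 60 degrees for me. Its spring hinge pulls it shut from any angle, so finish while you are still gripping the knob and holding the cover there, and leave the oil bottle, the box of screws and the hammer where they are.

Things in the scene. Friction and masses are not known exactly. Their poses are not given: they have to be found in the camera images.
- drill: bench drill, fixed. Its head rises beside the bench, with no bench under it: a pulley pan 210 x 420 mm in plan (ends half-round) under the hinged belt cover. Origin: middle of that plan at bench height. z up, y along the head, x across it from the knob side (-x, near the robot) to the hinge side. Pan rim 65 mm above the origin; flat top of the shut cover 125 mm above it
- cover (a joint): opening of the belt cover, rad: 0 shut, 1.047 = 60 degrees, stop at 1.75; grows as the knob side rises. Hollow shell 210 x 420 x 60 mm, 0.5 to 0.9 kg, hinged along the drill's far (+x) long side. Weight and a hinge spring (0.35 N m/rad, slack when shut) pull it shut from any angle, with hardly any friction. Carried at the knob it takes about 2 to 4 N
- cover_hinge (a point): middle of the hinge line: 110 mm from the drill's origin along the drill's +x and 65 mm above it. The line runs along the drill's y. This point's axes turn with the cover; shut, they are the drill's axes
- cover_knob (a point): red knob, a 26 mm cylinder 30 mm long on a 10 mm stem, level, rigid, at the middle of the cover's near side. Origin: middle of the red grip, 30 mm out from the side; 245 mm from the hinge line along the cover's -x, 32 mm along its z (cover shut: 97 mm above the bench, 28 below the cover's top). x: knob axis, to the hinge. Pinched from above along the drill's y, it pivots in the pads as the cover swings
- cup_a: orange plastic stacking cup, empty, 90 g, 90 mm tall, wall 3; starts on the shut cover. Outer radius 21.5 mm at the foot, 25 at height 40, shoulder to 30 at 44, 32 at the rim. Origin: centre of the underside, z up its axis. Nested, its lower part enters the cup below with at least 4 mm play and the shoulder rests on that rim: origins 47 mm apart in height, the upper 47 mm stay free
- cup_b: second cup, equal to cup_a; also starts on the shut belt cover, nearer to the drill's +y end. Origin: centre of its underside
- cup_c: third cup, equal to cup_a; starts standing on the bench to the left of the drill and is the bottom of the stack. Origin: centre of its underside
- oil_bottle: bystander: closed yellow plastic oil bottle, 56 mm across, 170 mm tall, standing on the bench. Origin: centre of its underside
- screw_box: bystander: open cardboard box of green screws, 130 x 100 x 45 mm, on the bench. Origin: centre of its underside
- hammer: bystander: hammer lying on the bench, 260 mm long along its x, handle to -x. Origin: under the middle of its length
Not all that is in view belongs to the job. Leave any purple look-alike of the cup_a alone.

How it is judged (in metres and radians):
On the way:
1. with the cover still shut, both cups from the cover are nested upright in the third cup, which stands on the bench, and are let go (horizontal distance between each of cup_a, cup_b and cup_c below 0.007 m and angle between each of cup_a, cup_b's own z axis and vertical below 0.1 rad and (z of cup_a in the frame of cup_c between 0.0418 and 0.0518 m or z of cup_a in the frame of cup_c between 0.0866 and 0.1006 m) and linear speed of each of cup_a, cup_b, cup_c below 0.05 m/s and (z of cup_b in the frame of cup_c between 0.0418 and 0.0518 m or z of cup_b in the frame of cup_c between 0.0866 and 0.1006 m) and height (world z) of cup_c between -0.008 and 0.008 m and angle between cup_c's own z axis and vertical below 0.08 rad and contact force between the fingers and cup_a below 0.2 N and contact force between the fingers and cup_b below 0.2 N and contact force between the fingers and cup_c below 0.2 N and value of joint cover below 0.06 rad), for 0.2 s.
At the end, for the whole second after the job is handed in: The three cups stand upright, seated and untouched as one stack on the bench (axes within 7 mm, heights 47 and 94 mm above the lowest, to 5 and 7 mm), and the fingers grip the red knob and hold the cover still at 60 degrees, give or take 6, with nothing else bearing on the cover (horizontal distance between each of cup_a, cup_b and cup_c below 0.007 m and angle between each of cup_a, cup_b's own z axis and vertical below 0.1 rad and (z of cup_a in the frame of cup_c between 0.0418 and 0.0518 m or z of cup_a in the frame of cup_c between 0.0866 and 0.1006 m) and linear speed of each of cup_a, cup_b, cup_c below 0.05 m/s and (z of cup_b in the frame of cup_c between 0.0418 and 0.0518 m or z of cup_b in the frame of cup_c between 0.0866 and 0.1006 m) and height (world z) of cup_c between -0.008 and 0.008 m and angle between cup_c's own z axis and vertical below 0.08 rad and contact force between the fingers and cup_a below 0.2 N and contact force between the fingers and cup_b below 0.2 N and contact force between the fingers and cup_c below 0.2 N and value of joint cover between 0.942 and 1.152 rad and velocity of joint cover between -0.05 and 0.05 rad/s and contact force between the fingers and cover above 0.5 N and distance between the grasp point and cover_knob below 0.045 m and contact force between cover and cup_a below 0.1 N and contact force between cover and cup_b below 0.1 N and contact force between cover and cup_c below 0.1 N and contact force between cover and oil_bottle below 0.1 N and contact force between cover and screw_box below 0.1 N and contact force between cover and hammer below 0.1 N); the arm keeps its last pose, push and grip.
It fails at once if a cup is tipped over (more than 45 degrees) or falls off the cover or bench (angle between any of cup_a, cup_b, cup_c's own z axis and vertical above 0.785 rad or height (world z) of any of cup_a, cup_b, cup_c below -0.03 m).
It fails at once if the oil bottle, screw box or hammer is moved by more than 30 mm or the bottle is tipped (distance of any of oil_bottle, screw_box, hammer from where it was at the start of the episode above 0.03 m or angle between oil_bottle's own z axis and vertical above 0.5 rad).
It also fails if it takes over 72 s, if anything falls off the work surface, if the arm or the gripper's body presses on something with over 40 N, if the wrist force passes 120 N, or if a joint passes its speed limit or range.

## Working session

There is one attempt and no reset: what is moved stays moved. The work goes in short steps, Python scripts to look and compute and a tool call to move; the robot and the scene stay as the last step left them, time stands still between calls to the robot, and variables do not carry over. Pictures are saved under pics/ and viewed, about 8 in all and at most 12, crops included, and the job is handed in when it is done.

Besides the shell and the picture viewer there is one more tool, called after "Request:" as a command line: name --argument value ..., lists and objects as JSON in quotes. apply_moves: Moves the arm, as the interface text tells. Its arguments: {"type":"object","properties":{"increments":{"type":"array","items":{"type":"object","properties":{"gripper":{"type":"number"},"delta_pos":{"type":"array","items":{"type":"number"}},"dr":{"type":"array","items":{"type":"number"}}}}}},"required":["increments"]}

```bash
mkdir -p pics; python3 - <<'E'
from workcell import ctrl
import cv2,numpy as np,pickle
o=ctrl.get_obs();print({k:np.round(v,3) for k,v in o.items()})
for n in("scene","side"):
    d=ctrl.get_image(n);pickle.dump(d,open(n+".pkl","wb"))
    cv2.imwrite(f"pics/{n}0.png",d["img"][:,:,::-1])
    R=cv2.Rodrigues(np.array(d["rvec"],float))[0];print(n,d["mtx"],-R.T@np.array(d["tvec"]).ravel(),R[2])
E
```

```text
{'t': np.float64(0.0), 'qpos': array([-1.339,  0.424,  1.631,  0.   ,  1.089, -0.019]), 'qvel': array([-0.002,  0.   , -0.   , -0.001, -0.003,  0.   ]), 'joint_torque': array([ 1.0000e-03, -5.4463e+01, -2.7367e+01,  6.4000e-02,  2.3000e-02,
       -0.0000e+00]), 'ee_pos': array([ 155.029, -604.941,  229.912]), 'orientation': array([ 2.088,  0.265, -2.089]), 'ft_force': array([0.37 , 0.031, 0.894]), 'moment': array([0.021, 0.026, 0.048]), 'width': np.float64(87.78)}
scene [[489.72537087   0.         282.29115615]
 [  0.         489.72537087 214.33082305]
 [  0.           0.           1.        ]] [1270.60719036 -751.89587992 1088.04912811] [-0.56038747  0.50748727 -0.65453996]
side [[398.43968198   0.         277.29493064]
 [  0.         398.43968198 212.9527267 ]
 [  0.           0.           1.        ]] [-16.10108912 718.35942056 937.96298381] [ 0.390569   -0.58876573 -0.70767984]
```

View pics/scene0.png

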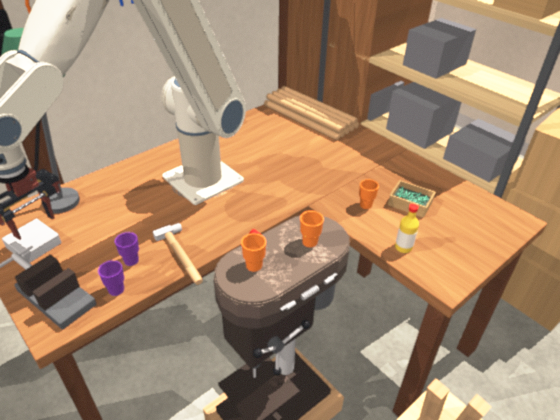

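View pics/side0.png

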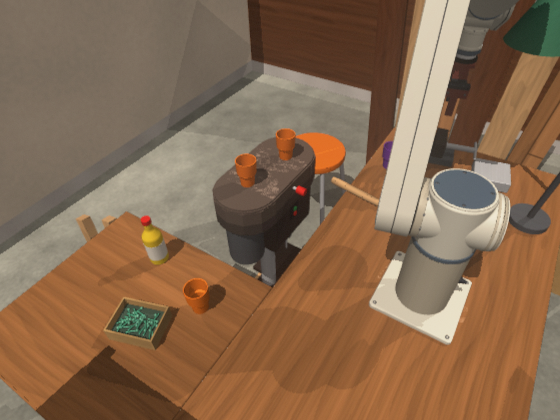

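Both views show two orange cups on the cover: (254,253) and (311,230) in scene, (286,143) and (246,170) in side. The third cup is at (368,194) / (197,296), and the red knob at (254,235) / (300,190). The hammer, bottle and box are nearby.

```bash
cat > h.py <<'E'
import cv2,numpy as np,pickle
from scipy.optimize import least_squares
def world(d):
    R=cv2.Rodrigues(np.array(d["rvec"],float))[0];t=np.array(d["tvec"]).ravel();K=d["mtx"]
    z=d["range_z"].astype(float);v,u=np.mgrid[:z.shape[0],:z.shape[1]]
    c=np.stack([(u-K[0,2])/K[0,0]*z,(v-K[1,2])/K[1,1]*z,z],-1)
    P=(c-t)@R; P[z<=0]=np.nan; return P
def mask(d,lo,hi):
    return cv2.inRange(cv2.cvtColor(d["img"],cv2.COLOR_RGB2HSV),lo,hi)
def comps(m,amin):
    n,l,s,c=cv2.connectedComponentsWithStats(m)
    return [(l==i,s[i],c[i]) for i in range(1,n) if s[i,4]>=amin]
def circ(p):
    return least_squares(lambda x:np.hypot(*(p-x[:2]).T)-x[2],[*p.mean(0),30],loss="soft_l1",f_scale=2).x
def proj(d,p):
    return cv2.projectPoints(np.array([p],float),d["rvec"],d["tvec"],d["mtx"],None)[0].ravel()
E
python3 - <<'E'
from h import *
for n in("scene","side"):
    d=pickle.load(open(n+".pkl","rb"));P=world(d)
    print(n)
    for m,s,c in comps(mask(d,(5,150,90),(17,255,255)),120):
        p=P[m];p=p[np.isfinite(p[:,0])]
        if len(p)<50: continue
        top=np.percentile(p[:,2],98)
        r=p[p[:,2]>top-8]
        print("orange",c.round(),s[4],"z",np.percentile(p[:,2],[2,98]).round(),"circ",circ(r[:,:2]).round(1),"mid",((r.max(0)+r.min(0))/2).round())
    for nm,lo,hi in(("red",(0,180,100),(3,255,255)),("red2",(175,150,100),(180,255,255)),("yellow",(22,170,120),(32,255,255)),("green",(70,80,60),(90,255,255))):
        for m,s,c in comps(mask(d,lo,hi),25):
            p=P[m];p=p[np.isfinite(p[:,0])]
            if len(p): print(nm,c.round(),s[4],np.median(p,0).round(),np.percentile(p,5,0).round(),np.percentile(p,95,0).round())
    m=(np.abs(P[...,2]-125)<6)&(P[...,0]>300)
    for mm,s,c in comps(m.astype(np.uint8),1500):
        p=P[mm];print("cover",c.round(),s[4],cv2.minAreaRect(p[:,:2].astype(np.float32)),np.median(p[:,2]))
E
```

```text
scene
orange [368. 192.] 556 z [-4. 90.] circ [489.5 346.5  30.5] mid [489. 348.  89.]
orange [311. 226.] 709 z [-17. 215.] circ [585.8 -25.1  30.2] mid [585. -26. 213.]
orange [253. 249.] 810 z [ -3. 215.] circ [ 555.6 -201.6   30. ] mid [ 555. -201.  213.]
red [413. 209.] 27 [710. 272. 167.] [701. 267. 157.] [718. 281. 174.]
yellow [409. 224.] 256 [713. 266. 112.] [691. 255.  89.] [730. 280. 140.]
yellow [402. 249.] 39 [716. 259.  11.] [697. 253.   4.] [731. 273.  18.]
green [11. 39.] 319 [ -10. -472.  632.] [-677. -490.  425.] [   9. -356.  640.]
green [412. 196.] 179 [579. 482.  26.] [539. 454.  20.] [619. 512.  32.]
cover [498.  94.] 2345 ((483.5880126953125, 1245.96826171875), (391.1674499511719, 367.1589660644531), 89.8641586303711) 126.50527665211206
cover [280. 262.] 6124 ((576.1867065429688, -111.16073608398438), (416.7834167480469, 210.7115478515625), 87.95738983154297) 124.09982698000712
side
orange [313. 149.] 1682 z [-315.  213.] circ [ 552.9 -199.7   29.8] mid [ 553. -200.  211.]
orange [369. 174.] 479 z [-4.  5.] circ [-270.2 -568.1  619.8] mid [ 302. -474.   11.]
ora
[... 308 characters left out ...]
  443.7] mid [423. 596.   2.]
orange [127. 410.] 339 z [-2.  4.] circ [468.5 453.4 188.2] mid [466. 641.   1.]
red [300. 190.] 73 [436. -97. 106.] [ 424. -110.   88.] [452. -92. 111.]
red [145. 220.] 66 [701. 286. 169.] [692. 277. 160.] [711. 294. 173.]
yellow [151. 236.] 309 [692. 293. 113.] [678. 272.  87.] [710. 308. 140.]
yellow [158. 262.] 36 [687. 301.  13.] [678. 291.   6.] [703. 309.  17.]
green [551.  26.] 753 [ -34. -398.  586.] [ -62. -423.  538.] [   7. -380.  628.]
green [137. 322.] 552 [585. 477.  27.] [539. 451.  22.] [624. 509.  32.]
cover [263. 177.] 3910 ((570.3416748046875, -107.88362121582031), (416.5651550292969, 208.11131286621094), 88.36524200439453) 125.50094697486641
```

```bash
cat >> h.py <<'E'
from scipy.spatial.transform import Rotation as Ro
def plan(o,tcp,yaw=None):
    """tool-frame total shift (cm) if translation done first, then turn about tool x to put jaw axis at yaw (mod pi)"""
    R=Ro.from_rotvec(o["orientation"]).as_matrix()
    print("R cols x",R[:,0].round(3),"y",R[:,1].round(3),"z",R[:,2].round(3),"pos",np.round(o["ee_pos"],1),"w",round(float(o["width"]),1),"F",np.round(o["ft_force"],1),"t",round(float(o["t"]),2))
    if tcp is not None: print("shift cm",((np.array(tcp)-o["ee_pos"])@R/10).round(2))
    if yaw is not None:
        y=np.array([np.cos(yaw),np.sin(yaw),0]);x=np.array([0,0,-1.])
        for s in(1,-1):
            T=np.stack([x,s*y,np.cross(x,s*y)],1)
            print("dr",Ro.from_matrix(R.T@T).as_rotvec().round(3),"after-turn shift",None if tcp is None else ((np.array(tcp)-o["ee_pos"])@T/10).round(2))
E
python3 - <<'E'
from h import *
from workcell import ctrl
o=ctrl.get_obs();plan(o,[584.5,-24,290],np.radians(88))
d=ctrl.get_image("wrist");cv2.imwrite("pics/w0.png",d["img"][:,:,::-1])
R=cv2.Rodrigues(np.array(d["rvec"],float))[0];print("cam",-R.T@np.array(d["tvec"]).ravel(),R[2])
E
```

```text
R cols x [-0.     0.001 -1.   ] y [ 0.248 -0.969 -0.001] z [-0.969 -0.248 -0.   ] pos [ 155. -605.  230.] w 87.6 F [0.5 0.2 0.1] t 0.1
shift cm [ -5.94 -45.63 -56.02]
dr [-2.856e+00 -2.000e-03  0.000e+00] after-turn shift [-6.   59.56 40.89]
dr [0.286 0.    0.001] after-turn shift [ -6.   -59.56 -40.89]
cam [ 230.52864943 -585.41757897  383.86732464] [-0.27494734 -0.06921808 -0.95896445]
```

Request:
apply_moves --increments '[{"gripper": 100,"delta_pos": [-1.2,0,0],"dr": [0.095,0,0]},{"gripper": 100,"delta_pos": [-1.2,0,0],"dr": [0.095,0,0]},{"gripper": 100,"delta_pos": [-1.2,0,0],"dr": [0.096,0,0]},{"gripper": 100,"delta_pos": [-1.2,0,0],"dr": [0,0,0]},{"gripper": 100,"delta_pos": [-1.2,0,0],"dr": [0,0,0]}]'

```text
t: 0.57
ee_pos: [155.1, -605.2, 291.2]
orientation: [-2.205, 0.035, 2.205]
ft_force: [0.3, -0.5, -0.4]
width: 87.9
```

Request:
apply_moves --increments '[{"gripper": 100,"delta_pos": [0,-2.98,-2.04],"dr": [0,0,0]},{"gripper": 100,"delta_pos": [0,-2.98,-2.04],"dr": [0,0,0]},{"gripper": 100,"delta_pos": [0,-2.98,-2.04],"dr": [0,0,0]},{"gripper": 100,"delta_pos": [0,-2.98,-2.04],"dr": [0,0,0]},{"gripper": 100,"delta_pos": [0,-2.98,-2.04],"dr": [0,0,0]}]'

```text
t: 0.98
ee_pos: [262.9, -458.7, 291.1]
orientation: [-2.205, 0.036, 2.205]
ft_force: [0.4, 0.8, -0.2]
width: 88.2
```

Request:
apply_moves --increments '[{"gripper": 100,"delta_pos": [0,-2.98,-2.04],"dr": [0,0,0]},{"gripper": 100,"delta_pos": [0,-2.98,-2.04],"dr": [0,0,0]},{"gripper": 100,"delta_pos": [0,-2.98,-2.04],"dr": [0,0,0]},{"gripper": 100,"delta_pos": [0,-2.98,-2.04],"dr": [0,0,0]},{"gripper": 100,"delta_pos": [0,-2.98,-2.04],"dr": [0,0,0]}]'

```text
t: 1.4
ee_pos: [370.2, -313.3, 291.2]
orientation: [-2.206, 0.036, 2.205]
ft_force: [0.2, -0.0, 0.9]
width: 88.2
```

Request:
apply_moves --increments '[{"gripper": 100,"delta_pos": [0,-2.98,-2.04],"dr": [0,0,0]},{"gripper": 100,"delta_pos": [0,-2.98,-2.04],"dr": [0,0,0]},{"gripper": 100,"delta_pos": [0,-2.98,-2.04],"dr": [0,0,0]},{"gripper": 100,"delta_pos": [0,-2.98,-2.04],"dr": [0,0,0]},{"gripper": 100,"delta_pos": [0,-2.98,-2.04],"dr": [0,0,0]}]'

```text
t: 1.82
ee_pos: [477.5, -167.8, 291.2]
orientation: [-2.206, 0.035, 2.205]
ft_force: [0.0, -0.3, 0.2]
width: 87.4
```

Request:
apply_moves --increments '[{"gripper": 100,"delta_pos": [0,-2.98,-2.04],"dr": [0,0,0]},{"gripper": 100,"delta_pos": [0,-2.98,-2.04],"dr": [0,0,0]},{"gripper": 100,"delta_pos": [0,-2.98,-2.04],"dr": [0,0,0]},{"gripper": 100,"delta_pos": [0,-2.98,-2.04],"dr": [0,0,0]},{"gripper": 100,"delta_pos": [0,-2.98,-2.04],"dr": [0,0,0]}]'

```text
t: 2.23
ee_pos: [584.7, -22.4, 291.1]
orientation: [-2.206, 0.035, 2.205]
ft_force: [0.5, -0.3, 0.3]
width: 87.4
```

```bash
cat > w.py <<'E'
from h import *
from workcell import ctrl
import sys
d=ctrl.get_image("wrist");cv2.imwrite(f"pics/{sys.argv[1]}.png",d["img"][:,:,::-1])
P=world(d)
for m,s,c in comps(mask(d,(5,150,70),(17,255,255)),200):
    p=P[m];p=p[np.isfinite(p[:,0])&(p[:,2]>5)]
    if len(p)<80: continue
    top=np.percentile(p[:,2],98); r=p[p[:,2]>top-6]
    x=circ(r[:,:2])
    if x[2]<50: print("orange",c.round(),s[4],"z",np.percentile(p[:,2],[2,98]).round(),"circ",x.round(1),"mid",((r.max(0)+r.min(0))/2).round(1),"n",len(r))
for m,s,c in comps(mask(d,(0,180,90),(4,255,255)),60):
    p=P[m];p=p[np.isfinite(p[:,0])]
    if len(p): print("red",c.round(),s[4],np.median(p,0).round(),np.percentile(p,2,0).round(),np.percentile(p,98,0).round())
m=(np.abs(P[...,2]-125)<6)
for mm,s,c in comps(m.astype(np.uint8),3000):
    p=P[mm];print("cover",cv2.minAreaRect(p[:,:2].astype(np.float32)),np.median(p[:,2]))
plan(ctrl.get_obs(),eval(sys.argv[2]),np.radians(88))
E
python3 w.py w1 "[584.5,-24,185]"
```

```text
orange [279. 215.] 4973 z [128. 215.] circ [587.2 -24.1  29.9] mid [586.7 -24.  213. ] n 1067
orange [480. 237.] 6900 z [135. 215.] circ [ 556.7 -200.1   30.1] mid [ 556.1 -201.2  212.9] n 1471
red [344. 297.] 441 [ 443. -103.  107.] [ 427. -116.   98.] [455. -93. 110.]
cover ((575.2940063476562, -107.79374694824219), (415.9929504394531, 209.59303283691406), 88.21234893798828) 124.74168030301753
R cols x [ 0.003  0.002 -1.   ] y [-0.03  -1.    -0.003] z [-1.     0.03  -0.003] pos [588.1 -18.2 291.2] w 87.9 F [ 2.4  2.6 -0.2] t 2.28
shift cm [10.62  0.62  0.38]
dr [-3.136 -0.004 -0.005] after-turn shift [10.62 -0.59 -0.34]
dr [ 0.005 -0.003  0.003] after-turn shift [10.62  0.59  0.34]
```

View pics/w1.png

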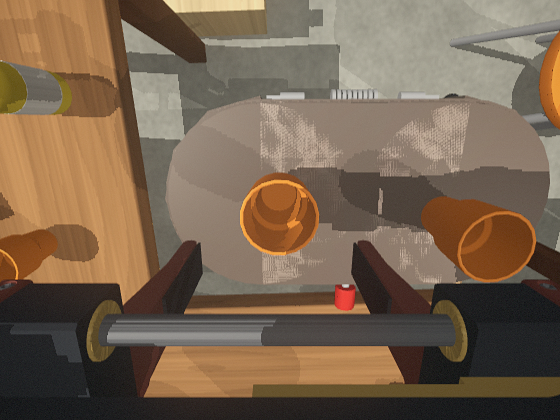

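The wrist view shows cup B at (279,215) between the open fingers, cup A at (480,237) and the red knob at (344,297). The positions agree with the other views.

Request:
apply_moves --increments '[{"gripper": 100,"delta_pos": [1.5,0,0],"dr": [0,0,0]},{"gripper": 100,"delta_pos": [1.5,0,0],"dr": [0,0,0]},{"gripper": 100,"delta_pos": [1.5,0,0],"dr": [0,0,0]},{"gripper": 100,"delta_pos": [0.5,0,0],"dr": [0,0,0]},{"gripper": 100,"delta_pos": [0,0,0],"dr": [0,0,0]}]'

```text
t: 2.7
ee_pos: [582.9, -24.2, 239.5]
orientation: [-2.201, 0.037, 2.208]
ft_force: [0.3, 0.2, -0.1]
width: 88.0
```

Request:
apply_moves --increments '[{"gripper": 100,"delta_pos": [1.0,0,-0.15],"dr": [0,0,0]},{"gripper": 100,"delta_pos": [1.5,0,-0.15],"dr": [0,0,0]},{"gripper": 100,"delta_pos": [1.5,0,0],"dr": [0,0,0]},{"gripper": 100,"delta_pos": [1.2,0,0],"dr": [0,0,0]},{"gripper": 100,"delta_pos": [0.3,0,0],"dr": [0,0,0]}]'

```text
t: 3.12
ee_pos: [586.1, -24.4, 184.0]
orientation: [-2.201, 0.038, 2.206]
ft_force: [-0.5, 0.3, 0.4]
width: 87.7
```

Request:
apply_moves --increments '[{"gripper": 40,"delta_pos": [0,0,0],"dr": [0,0,0]},{"gripper": 40,"delta_pos": [0,0,0],"dr": [0,0,0]},{"gripper": 40,"delta_pos": [0,0,0],"dr": [0,0,0]},{"gripper": 40,"delta_pos": [0,0,0],"dr": [0,0,0]},{"gripper": 40,"delta_pos": [0,0,0],"dr": [0,0,0]}]'

```text
t: 3.53
ee_pos: [587.4, -24.3, 186.5]
orientation: [-2.206, 0.039, 2.202]
ft_force: [-0.1, -0.4, 1.9]
width: 62.6
```

Request:
apply_moves --increments '[{"gripper": 40,"delta_pos": [0,0,0],"dr": [0,0,0]},{"gripper": 40,"delta_pos": [0,0,0],"dr": [0,0,0]},{"gripper": 40,"delta_pos": [0,0,0],"dr": [0,0,0]},{"gripper": 40,"delta_pos": [0,0,0],"dr": [0,0,0]},{"gripper": 40,"delta_pos": [0,0,0],"dr": [0,0,0]}]'

```text
t: 3.95
ee_pos: [587.4, -24.3, 186.5]
orientation: [-2.205, 0.039, 2.202]
ft_force: [-0.4, -0.5, 5.9]
width: 62.6
```

Request:
apply_moves --increments '[{"gripper": 40,"delta_pos": [-0.4,0,0],"dr": [0,0,0]},{"gripper": 40,"delta_pos": [-0.8,0,0],"dr": [0,0,0]},{"gripper": 40,"delta_pos": [-1.2,0,0],"dr": [0,0,0]},{"gripper": 40,"delta_pos": [-1.2,0,0],"dr": [0,0,0]},{"gripper": 40,"delta_pos": [-0.4,0,0],"dr": [0,0,0]}]'

```text
t: 4.37
ee_pos: [588.0, -24.3, 228.4]
orientation: [-2.207, 0.039, 2.2]
ft_force: [-0.2, -0.1, -0.6]
width: 62.9
```

Request:
apply_moves --increments '[{"gripper": 40,"delta_pos": [0,-1.0,0.3],"dr": [0,0,0]},{"gripper": 40,"delta_pos": [0,-2.0,0.6],"dr": [0,0,0]},{"gripper": 40,"delta_pos": [0,-2.5,0.8],"dr": [0,0,0]},{"gripper": 40,"delta_pos": [0,-2.5,0.8],"dr": [0,0,0]},{"gripper": 40,"delta_pos": [0,-2.5,0.8],"dr": [0,0,0]}]'

```text
t: 4.78
ee_pos: [556.6, 83.3, 225.4]
orientation: [-2.203, 0.039, 2.204]
ft_force: [-0.3, 1.1, -1.5]
width: 62.9
```

Request:
apply_moves --increments '[{"gripper": 40,"delta_pos": [0,-2.5,0.8],"dr": [0,0,0]},{"gripper": 40,"delta_pos": [0,-2.5,0.8],"dr": [0,0,0]},{"gripper": 40,"delta_pos": [0,-2.5,0.8],"dr": [0,0,0]},{"gripper": 40,"delta_pos": [0,-2.5,0.8],"dr": [0,0,0]},{"gripper": 40,"delta_pos": [0,-1.7,0.6],"dr": [0,0,0]}]'

```text
t: 5.2
ee_pos: [522.3, 202.5, 225.5]
orientation: [-2.203, 0.037, 2.205]
ft_force: [0.6, -0.8, -0.8]
width: 62.8
```

Request:
apply_moves --increments '[{"gripper": 40,"delta_pos": [0,0,0],"dr": [0,0,0]},{"gripper": 40,"delta_pos": [0,0,0],"dr": [0,0,0]},{"gripper": 40,"delta_pos": [0,0,0],"dr": [0,0,0]},{"gripper": 40,"delta_pos": [0,0,0],"dr": [0,0,0]},{"gripper": 40,"delta_pos": [0,0,0],"dr": [0,0,0]}]'

```text
t: 5.62
ee_pos: [523.9, 199.3, 225.6]
orientation: [-2.203, 0.04, 2.203]
ft_force: [-0.1, -0.1, -0.5]
width: 63.0
```

```bash
python3 w.py w2 "[488.5,347.5,226]"
```

```text
orange [142. 231.] 3795 z [10. 90.] circ [490.4 346.5  30.1] mid [489.6 347.1  87.6] n 610
orange [276. 267.] 11634 z [168. 255.] circ [524.3 199.7  29.7] mid [532.  199.8 279.5] n 2174
cover ((563.47412109375, 30.239700317382812), (221.09518432617188, 134.92996215820312), 13.422822952270508) 124.72526597160275
R cols x [-0. -0. -1.] y [-0.037 -0.999  0.   ] z [-0.999  0.037  0.   ] pos [523.9 199.3 225.6] w 62.7 F [ 0.6 -0.6 -0.2] t 5.67
shift cm [ -0.04 -14.68   4.08]
dr [ 3.14 -0.   -0.  ] after-turn shift [-0.04 14.69 -4.06]
dr [-0.002  0.    -0.   ] after-turn shift [ -0.04 -14.69   4.06]
```

View pics/w2.png

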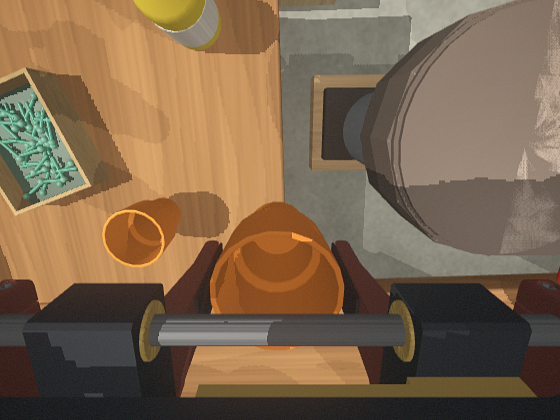

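The wrist view shows cup B held upright and centred at (276,267), with cup C's rim at (135,237), 34 mm nearer the robot and 147 mm further left.

Request:
apply_moves --increments '[{"gripper": 40,"delta_pos": [0,-2.5,0.7],"dr": [0,0,0]},{"gripper": 40,"delta_pos": [0,-3.5,0.95],"dr": [0,0,0]},{"gripper": 40,"delta_pos": [0,-3.5,0.95],"dr": [0,0,0]},{"gripper": 40,"delta_pos": [0,-3.07,0.85],"dr": [0,0,0]},{"gripper": 40,"delta_pos": [0,-2.0,0.5],"dr": [0,0,0]}]'

```text
t: 6.08
ee_pos: [489.0, 349.1, 225.8]
orientation: [-2.203, 0.038, 2.203]
ft_force: [0.1, -1.2, -1.2]
width: 62.6
```

Request:
apply_moves --increments '[{"gripper": 40,"delta_pos": [1.0,0,0],"dr": [0,0,0]},{"gripper": 40,"delta_pos": [1.5,0,0],"dr": [0,0,0]},{"gripper": 40,"delta_pos": [1.5,0,0],"dr": [0,0,0]},{"gripper": 40,"delta_pos": [1.5,0,0],"dr": [0,0,0]},{"gripper": 40,"delta_pos": [0.5,0,0],"dr": [0,0,0]}]'

```text
t: 6.5
ee_pos: [488.5, 345.2, 163.1]
orientation: [-2.201, 0.043, 2.208]
ft_force: [-0.3, -0.1, -1.5]
width: 62.6
```

```bash
python3 w.py w3 "[489.8,346.4,107.6]"; python3 - <<'E'
from h import *
from workcell import ctrl
d=ctrl.get_image("side");cv2.imwrite("pics/s3.png",cv2.resize(d["img"][180:360,100:300,::-1],None,fx=3,fy=3))
E
```

```text
orange [276. 256.] 13797 z [ 41. 192.] circ [489.1 345.7  29.7] mid [496.6 345.7 216.9] n 2173
R cols x [-0.003 -0.003 -1.   ] y [-0.036 -0.999  0.003] z [-0.999  0.036  0.003] pos [488.5 345.2 163.1] w 62.6 F [-0.1 -0.2 -0.4] t 6.55
shift cm [ 5.55 -0.14 -0.14]
dr [ 3.14  -0.004 -0.005] after-turn shift [5.55 0.12 0.13]
dr [-0.001  0.003 -0.003] after-turn shift [ 5.55 -0.12 -0.13]
```

View pics/s3.png

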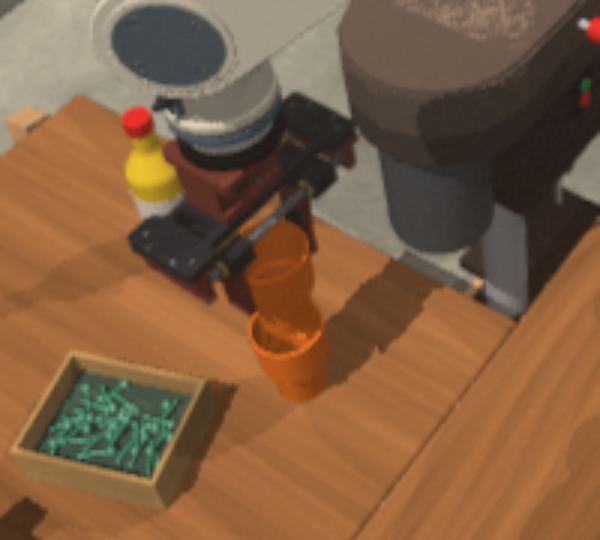

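The crop shows cup B held directly above cup C, its foot at the rim (285,320), clear of the box and bottle. I'll lower it.

Request:
apply_moves --increments '[{"gripper": 40,"delta_pos": [0.5,-0.1,-0.1],"dr": [0,0,0]},{"gripper": 40,"delta_pos": [1.2,0,0],"dr": [0,0,0]},{"gripper": 40,"delta_pos": [1.4,0,0],"dr": [0,0,0]},{"gripper": 40,"delta_pos": [1.2,0,0],"dr": [0,0,0]},{"gripper": 40,"delta_pos": [0.6,0,0],"dr": [0,0,0]}]'

```text
t: 7.02
ee_pos: [489.8, 347.5, 115.0]
orientation: [-2.203, 0.04, 2.206]
ft_force: [-0.7, -0.0, -1.3]
width: 62.8
```

Request:
apply_moves --increments '[{"gripper": 40,"delta_pos": [0.2,0,0],"dr": [0,0,0]},{"gripper": 40,"delta_pos": [0.2,0,0],"dr": [0,0,0]},{"gripper": 40,"delta_pos": [0.1,0,0],"dr": [0,0,0]},{"gripper": 40,"delta_pos": [0,0,0],"dr": [0,0,0]},{"gripper": 40,"delta_pos": [0,0,0],"dr": [0,0,0]}]'

```text
t: 7.43
ee_pos: [490.7, 348.3, 112.2]
orientation: [-2.204, 0.038, 2.203]
ft_force: [0.5, 0.8, -0.2]
width: 62.8
```

Request:
apply_moves --increments '[{"gripper": 40,"delta_pos": [0.1,0.1,0.05],"dr": [0,0,0]},{"gripper": 40,"delta_pos": [0.1,0,0],"dr": [0,0,0]},{"gripper": 40,"delta_pos": [0.1,0,0],"dr": [0,0,0]},{"gripper": 40,"delta_pos": [0,0,0],"dr": [0,0,0]},{"gripper": 40,"delta_pos": [0,0,0],"dr": [0,0,0]}]'

```text
t: 7.85
ee_pos: [490.3, 347.2, 109.2]
orientation: [-2.204, 0.038, 2.203]
ft_force: [0.2, -0.1, 3.3]
width: 62.4
```

Request:
apply_moves --increments '[{"gripper": 40,"delta_pos": [0.1,0,0],"dr": [0,0,0]},{"gripper": 40,"delta_pos": [0,0,0],"dr": [0,0,0]},{"gripper": 40,"delta_pos": [0,0,0],"dr": [0,0,0]},{"gripper": 40,"delta_pos": [0,0,0],"dr": [0,0,0]},{"gripper": 40,"delta_pos": [0,0,0],"dr": [0,0,0]}]'

```text
t: 8.27
ee_pos: [490.5, 347.4, 108.9]
orientation: [-2.205, 0.038, 2.202]
ft_force: [-0.8, -1.6, 9.0]
width: 62.6
```

Seated (9 N upward). Relieve, release, rise.

Request:
apply_moves --increments '[{"gripper": 40,"delta_pos": [-0.1,0,0],"dr": [0,0,0]},{"gripper": 85,"delta_pos": [0,0,0],"dr": [0,0,0]},{"gripper": 100,"delta_pos": [0,0,0],"dr": [0,0,0]},{"gripper": 100,"delta_pos": [0,0,0],"dr": [0,0,0]},{"gripper": 100,"delta_pos": [0,0,0],"dr": [0,0,0]}]'

```text
t: 8.68
ee_pos: [489.6, 347.0, 108.3]
orientation: [-2.203, 0.039, 2.205]
ft_force: [-0.4, -0.0, -0.0]
width: 85.4
```

Request:
apply_moves --increments '[{"gripper": 100,"delta_pos": [-0.5,0,0],"dr": [0,0,0]},{"gripper": 100,"delta_pos": [-1.5,0,0],"dr": [0,0,0]},{"gripper": 100,"delta_pos": [-3.0,0,0],"dr": [0,0,0]},{"gripper": 100,"delta_pos": [-3.0,0,0],"dr": [0,0,0]},{"gripper": 100,"delta_pos": [-3.0,0,0],"dr": [0,0,0]}]'

```text
t: 9.1
ee_pos: [489.5, 346.9, 219.8]
orientation: [-2.203, 0.039, 2.205]
ft_force: [0.8, 0.4, -0.1]
width: 87.9
```

Request:
apply_moves --increments '[{"gripper": 100,"delta_pos": [-3.0,0,0],"dr": [0,0,0]},{"gripper": 100,"delta_pos": [-2.0,0,0],"dr": [0,0,0]},{"gripper": 100,"delta_pos": [0,0,0],"dr": [0,0,0]},{"gripper": 100,"delta_pos": [0,0,0],"dr": [0,0,0]},{"gripper": 100,"delta_pos": [0,0,0],"dr": [0,0,0]}]'

```text
t: 9.52
ee_pos: [489.2, 346.7, 267.7]
orientation: [-2.203, 0.04, 2.206]
ft_force: [-0.7, 0.3, -0.2]
width: 88.1
```

```bash
python3 w.py w4 "[555.5,-200.5,255]"
```

```text
orange [276. 198.] 3720 z [ 51. 138.] circ [490.3 347.6  29.9] mid [490.1 347.6 136. ] n 686
R cols x [-0.002 -0.002 -1.   ] y [-0.035 -0.999  0.002] z [-0.999  0.035  0.002] pos [489.  346.5 267.2] w 87.7 F [-0.7  0.3  0. ] t 9.57
shift cm [ 1.28 54.43 -8.57]
dr [ 3.141e+00 -2.000e-03 -3.000e-03] after-turn shift [  1.22 -54.44   8.55]
dr [-0.     0.002 -0.002] after-turn shift [ 1.22 54.44 -8.55]
```

Cup B is nested (rim at 137, centre (490,347.6)). Now cup A.

Request:
apply_moves --increments '[{"gripper": 100,"delta_pos": [0,2.0,-0.3],"dr": [0,0,0]},{"gripper": 100,"delta_pos": [0,3.9,-0.6],"dr": [0,0,0]},{"gripper": 100,"delta_pos": [0,3.9,-0.6],"dr": [0,0,0]},{"gripper": 100,"delta_pos": [0,3.9,-0.6],"dr": [0,0,0]},{"gripper": 100,"delta_pos": [0,3.9,-0.6],"dr": [0,0,0]}]'

```text
t: 9.98
ee_pos: [509.6, 168.5, 266.9]
orientation: [-2.201, 0.039, 2.208]
ft_force: [0.5, -0.3, -0.4]
width: 87.8
```

Request:
apply_moves --increments '[{"gripper": 100,"delta_pos": [0,3.9,-0.6],"dr": [0,0,0]},{"gripper": 100,"delta_pos": [0,3.9,-0.6],"dr": [0,0,0]},{"gripper": 100,"delta_pos": [0,3.9,-0.6],"dr": [0,0,0]},{"gripper": 100,"delta_pos": [0,3.9,-0.6],"dr": [0,0,0]},{"gripper": 100,"delta_pos": [0,3.9,-0.6],"dr": [0,0,0]}]'

```text
t: 10.4
ee_pos: [532.7, -27.5, 267.0]
orientation: [-2.2, 0.038, 2.207]
ft_force: [0.7, -0.1, 0.2]
width: 87.6
```

Request:
apply_moves --increments '[{"gripper": 100,"delta_pos": [0,3.9,-0.6],"dr": [0,0,0]},{"gripper": 100,"delta_pos": [0,3.9,-0.6],"dr": [0,0,0]},{"gripper": 100,"delta_pos": [0,3.9,-0.6],"dr": [0,0,0]},{"gripper": 100,"delta_pos": [0,3.9,-0.6],"dr": [0,0,0]},{"gripper": 100,"delta_pos": [0,1.7,-0.5],"dr": [0,0,0]}]'

```text
t: 10.82
ee_pos: [555.8, -203.5, 266.9]
orientation: [-2.2, 0.042, 2.205]
ft_force: [-0.8, 0.6, -0.6]
width: 88.0
```

Request:
apply_moves --increments '[{"gripper": 100,"delta_pos": [1.2,0,0],"dr": [0,0,0]},{"gripper": 100,"delta_pos": [0,0,0],"dr": [0,0,0]},{"gripper": 100,"delta_pos": [0,0,0],"dr": [0,0,0]},{"gripper": 100,"delta_pos": [0,0,0],"dr": [0,0,0]},{"gripper": 100,"delta_pos": [0,0,0],"dr": [0,0,0]}]'

```text
t: 11.23
ee_pos: [556.7, -198.0, 256.7]
orientation: [-2.204, 0.036, 2.205]
ft_force: [0.1, -0.4, 0.2]
width: 88.0
```

```bash
python3 w.py w5 "[555.5,-200.5,184]"
```

```text
orange [282. 232.] 6720 z [128. 215.] circ [ 556.6 -201.2   29.9] mid [ 555.9 -201.1  213. ] n 1499
red [203. 298.] 498 [ 441. -110.  108.] [ 427. -119.   98.] [455. -96. 110.]
cover ((574.37841796875, -119.14645385742188), (400.8505859375, 210.29879760742188), 88.3812255859375) 124.74091205902715
R cols x [ 0.  0. -1.] y [-0.033 -0.999 -0.   ] z [-0.999  0.033 -0.   ] pos [ 556.8 -198.2  256.9] w 87.5 F [ 0.4  0.4 -0.2] t 11.28
shift cm [7.29 0.23 0.13]
dr [-3.14 -0.   -0.  ] after-turn shift [ 7.29 -0.23 -0.12]
dr [ 0.002 -0.     0.   ] after-turn shift [7.29 0.23 0.12]
```

Request:
apply_moves --increments '[{"gripper": 100,"delta_pos": [0.8,0.27,0.05],"dr": [0,0,0]},{"gripper": 100,"delta_pos": [2.0,0,0],"dr": [0,0,0]},{"gripper": 100,"delta_pos": [2.0,0,0],"dr": [0,0,0]},{"gripper": 100,"delta_pos": [1.5,0,0],"dr": [0,0,0]},{"gripper": 100,"delta_pos": [0.8,0,0],"dr": [0,0,0]}]'

```text
t: 11.7
ee_pos: [555.0, -201.6, 183.6]
orientation: [-2.201, 0.037, 2.206]
ft_force: [-0.7, 0.6, -0.8]
width: 87.7
```

Request:
apply_moves --increments '[{"gripper": 100,"delta_pos": [0,0,0],"dr": [0,0,0]},{"gripper": 40,"delta_pos": [0,0,0],"dr": [0,0,0]},{"gripper": 40,"delta_pos": [0,0,0],"dr": [0,0,0]},{"gripper": 40,"delta_pos": [0,0,0],"dr": [0,0,0]},{"gripper": 40,"delta_pos": [0,0,0],"dr": [0,0,0]}]'

```text
t: 12.12
ee_pos: [556.6, -202.5, 186.7]
orientation: [-2.206, 0.039, 2.202]
ft_force: [0.1, -0.3, 1.3]
width: 64.3
```

Request:
apply_moves --increments '[{"gripper": 40,"delta_pos": [0,0,0],"dr": [0,0,0]},{"gripper": 40,"delta_pos": [0,0,0],"dr": [0,0,0]},{"gripper": 40,"delta_pos": [0,0,0],"dr": [0,0,0]},{"gripper": 40,"delta_pos": [0,0,0],"dr": [0,0,0]},{"gripper": 40,"delta_pos": [0,0,0],"dr": [0,0,0]}]'

```text
t: 12.53
ee_pos: [556.7, -202.4, 186.6]
orientation: [-2.206, 0.039, 2.202]
ft_force: [-0.3, 1.3, 5.8]
width: 63.1
```

Request:
apply_moves --increments '[{"gripper": 40,"delta_pos": [-0.4,0,0],"dr": [0,0,0]},{"gripper": 40,"delta_pos": [-1.0,0,0],"dr": [0,0,0]},{"gripper": 40,"delta_pos": [-1.6,0,0],"dr": [0,0,0]},{"gripper": 40,"delta_pos": [-1.5,0,0],"dr": [0,0,0]},{"gripper": 40,"delta_pos": [-0.5,0,0],"dr": [0,0,0]}]'

```text
t: 12.95
ee_pos: [557.0, -202.8, 238.2]
orientation: [-2.207, 0.04, 2.201]
ft_force: [1.1, 0.3, -0.4]
width: 63.5
```

Request:
apply_moves --increments '[{"gripper": 40,"delta_pos": [0,-1.0,0.15],"dr": [0,0,0]},{"gripper": 40,"delta_pos": [0,-2.0,0.3],"dr": [0,0,0]},{"gripper": 40,"delta_pos": [0,-3.0,0.45],"dr": [0,0,0]},{"gripper": 40,"delta_pos": [0,-3.2,0.5],"dr": [0,0,0]},{"gripper": 40,"delta_pos": [0,-3.2,0.5],"dr": [0,0,0]}]'

```text
t: 13.37
ee_pos: [540.2, -76.1, 234.7]
orientation: [-2.201, 0.039, 2.205]
ft_force: [0.1, -0.3, -0.4]
width: 62.9
```

Request:
apply_moves --increments '[{"gripper": 40,"delta_pos": [0,-3.2,0.5],"dr": [0,0,0]},{"gripper": 40,"delta_pos": [0,-3.2,0.5],"dr": [0,0,0]},{"gripper": 40,"delta_pos": [0,-3.2,0.5],"dr": [0,0,0]},{"gripper": 40,"delta_pos": [0,-3.2,0.5],"dr": [0,0,0]},{"gripper": 40,"delta_pos": [0,-3.2,0.5],"dr": [0,0,0]}]'

```text
t: 13.78
ee_pos: [520.6, 85.0, 234.9]
orientation: [-2.202, 0.039, 2.206]
ft_force: [0.6, 0.7, -0.7]
width: 63.3
```

Request:
apply_moves --increments '[{"gripper": 40,"delta_pos": [0,-3.2,0.5],"dr": [0,0,0]},{"gripper": 40,"delta_pos": [0,-3.2,0.5],"dr": [0,0,0]},{"gripper": 40,"delta_pos": [0,-3.2,0.5],"dr": [0,0,0]},{"gripper": 40,"delta_pos": [0,-3.2,0.5],"dr": [0,0,0]},{"gripper": 40,"delta_pos": [0,-3.2,0.5],"dr": [0,0,0]}]'

```text
t: 14.2
ee_pos: [501.1, 245.6, 234.8]
orientation: [-2.202, 0.039, 2.206]
ft_force: [0.9, -0.8, -1.3]
width: 63.2
```

Request:
apply_moves --increments '[{"gripper": 40,"delta_pos": [0,-3.2,0.5],"dr": [0,0,0]},{"gripper": 40,"delta_pos": [0,-3.2,0.4],"dr": [0,0,0]},{"gripper": 40,"delta_pos": [0,-2.4,0.4],"dr": [0,0,0]},{"gripper": 40,"delta_pos": [0,-1.5,0.3],"dr": [0,0,0]},{"gripper": 40,"delta_pos": [0,0,0],"dr": [0,0,0]}]'

```text
t: 14.62
ee_pos: [489.0, 349.9, 234.8]
orientation: [-2.204, 0.036, 2.206]
ft_force: [0.4, -0.8, -1.6]
width: 63.8
```

Request:
apply_moves --increments '[{"gripper": 40,"delta_pos": [0,0,0],"dr": [0,0,0]},{"gripper": 40,"delta_pos": [0,0,0],"dr": [0,0,0]},{"gripper": 40,"delta_pos": [0,0,0],"dr": [0,0,0]},{"gripper": 40,"delta_pos": [0,0,0],"dr": [0,0,0]},{"gripper": 40,"delta_pos": [0,0,0],"dr": [0,0,0]}]'

```text
t: 15.03
ee_pos: [490.7, 346.4, 235.8]
orientation: [-2.203, 0.04, 2.203]
ft_force: [0.5, 0.5, -1.1]
width: 63.4
```

```bash
python3 w.py w6 "[490,347.2,154]"
```

```text
orange [276. 254.] 14044 z [ 51. 265.] circ [491.1 346.8  29.7] mid [498.9 347.2 289.8] n 2173
R cols x [ 0.  0. -1.] y [-0.036 -0.999 -0.   ] z [-0.999  0.036 -0.   ] pos [490.7 346.6 235.8] w 63.2 F [-0.5  0.6 -0.6] t 15.08
shift cm [ 8.18 -0.06  0.07]
dr [3.14 0.   0.  ] after-turn shift [ 8.18  0.06 -0.07]
dr [-0.001 -0.     0.   ] after-turn shift [ 8.18 -0.06  0.07]
```

Request:
apply_moves --increments '[{"gripper": 40,"delta_pos": [0.5,-0.06,0.07],"dr": [0,0,0]},{"gripper": 40,"delta_pos": [1.0,0,0],"dr": [0,0,0]},{"gripper": 40,"delta_pos": [1.0,0,0],"dr": [0,0,0]},{"gripper": 40,"delta_pos": [0.5,0,0],"dr": [0,0,0]},{"gripper": 40,"delta_pos": [0,0,0],"dr": [0,0,0]}]'

```text
t: 15.5
ee_pos: [488.6, 347.3, 203.4]
orientation: [-2.201, 0.041, 2.208]
ft_force: [0.5, 0.4, -1.0]
width: 63.8
```

Request:
apply_moves --increments '[{"gripper": 40,"delta_pos": [0.5,0,0],"dr": [0,0,0]},{"gripper": 40,"delta_pos": [1.0,0,0],"dr": [0,0,0]},{"gripper": 40,"delta_pos": [1.2,0,0],"dr": [0,0,0]},{"gripper": 40,"delta_pos": [1.2,0,0],"dr": [0,0,0]},{"gripper": 40,"delta_pos": [0.5,0,0],"dr": [0,0,0]}]'

```text
t: 15.92
ee_pos: [488.6, 347.3, 159.2]
orientation: [-2.202, 0.041, 2.207]
ft_force: [-0.2, -0.7, -0.0]
width: 63.4
```

Request:
apply_moves --increments '[{"gripper": 40,"delta_pos": [0.2,0,0],"dr": [0,0,0]},{"gripper": 40,"delta_pos": [0.1,0,0],"dr": [0,0,0]},{"gripper": 40,"delta_pos": [0,0,0],"dr": [0,0,0]},{"gripper": 40,"delta_pos": [0,0,0],"dr": [0,0,0]},{"gripper": 40,"delta_pos": [0,0,0],"dr": [0,0,0]}]'

```text
t: 16.33
ee_pos: [490.0, 348.2, 159.2]
orientation: [-2.204, 0.038, 2.202]
ft_force: [0.2, -0.3, 0.1]
width: 63.4
```

Request:
apply_moves --increments '[{"gripper": 40,"delta_pos": [0.1,0,0],"dr": [0,0,0]},{"gripper": 40,"delta_pos": [0.1,0,0],"dr": [0,0,0]},{"gripper": 40,"delta_pos": [0.1,0,0],"dr": [0,0,0]},{"gripper": 40,"delta_pos": [0,0,0],"dr": [0,0,0]},{"gripper": 40,"delta_pos": [0,0,0],"dr": [0,0,0]}]'

```text
t: 16.75
ee_pos: [490.1, 348.2, 156.2]
orientation: [-2.204, 0.038, 2.202]
ft_force: [1.0, 0.1, 3.4]
width: 63.2
```

Request:
apply_moves --increments '[{"gripper": 40,"delta_pos": [0.1,0,0],"dr": [0,0,0]},{"gripper": 40,"delta_pos": [0,0,0],"dr": [0,0,0]},{"gripper": 40,"delta_pos": [0,0,0],"dr": [0,0,0]},{"gripper": 40,"delta_pos": [0,0,0],"dr": [0,0,0]},{"gripper": 40,"delta_pos": [0,0,0],"dr": [0,0,0]}]'

```text
t: 17.17
ee_pos: [490.5, 348.4, 155.8]
orientation: [-2.205, 0.038, 2.201]
ft_force: [-0.2, -1.0, 8.5]
width: 63.5
```

Request:
apply_moves --increments '[{"gripper": 40,"delta_pos": [-0.1,0,0],"dr": [0,0,0]},{"gripper": 85,"delta_pos": [0,0,0],"dr": [0,0,0]},{"gripper": 100,"delta_pos": [0,0,0],"dr": [0,0,0]},{"gripper": 100,"delta_pos": [0,0,0],"dr": [0,0,0]},{"gripper": 100,"delta_pos": [0,0,0],"dr": [0,0,0]}]'

```text
t: 17.58
ee_pos: [489.4, 347.9, 155.3]
orientation: [-2.203, 0.039, 2.205]
ft_force: [0.2, 0.2, 1.1]
width: 86.2
```

Request:
apply_moves --increments '[{"gripper": 100,"delta_pos": [-0.5,0,0],"dr": [0,0,0]},{"gripper": 100,"delta_pos": [-1.5,0,0],"dr": [0,0,0]},{"gripper": 100,"delta_pos": [-3.0,0,0],"dr": [0,0,0]},{"gripper": 100,"delta_pos": [-3.0,0,0],"dr": [0,0,0]},{"gripper": 100,"delta_pos": [-3.0,0,0],"dr": [0,0,0]}]'

```text
t: 18.0
ee_pos: [489.4, 347.8, 266.8]
orientation: [-2.203, 0.039, 2.205]
ft_force: [1.2, 0.4, 0.6]
width: 88.0
```

Request:
apply_moves --increments '[{"gripper": 100,"delta_pos": [-2.0,0,0],"dr": [0,0,0]},{"gripper": 100,"delta_pos": [0,0,0],"dr": [0,0,0]},{"gripper": 100,"delta_pos": [0,0,0],"dr": [0,0,0]},{"gripper": 100,"delta_pos": [0,0,0],"dr": [0,0,0]},{"gripper": 100,"delta_pos": [0,0,0],"dr": [0,0,0]}]'

```text
t: 18.42
ee_pos: [488.9, 347.4, 284.0]
orientation: [-2.202, 0.041, 2.207]
ft_force: [-0.3, -0.2, -0.6]
width: 87.7
```

```bash
python3 w.py w7 "[441,-105,200]";python3 - <<'E'
from h import *
from workcell import ctrl
d=ctrl.get_image("side");cv2.imwrite("pics/s7.png",cv2.resize(d["img"][150:360,100:320,::-1],None,fx=2.6,fy=2.6))
E
```

```text
orange [277. 203.] 4819 z [ 88. 185.] circ [490.5 347.6  29.9] mid [489.8 347.7 183.1] n 870
cover ((559.5440063476562, 80.56716918945312), (156.3084259033203, 36.42488479614258), 12.827263832092285) 124.35750909608484
R cols x [-0.003 -0.002 -1.   ] y [-0.035 -0.999  0.002] z [-0.999  0.035  0.002] pos [489.  347.5 283.9] w 87.9 F [-0.6  0.5  0.5] t 18.47
shift cm [ 8.48 45.37  3.18]
dr [ 3.141e+00 -3.000e-03 -4.000e-03] after-turn shift [  8.39 -45.39  -3.21]
dr [-0.     0.002 -0.002] after-turn shift [ 8.39 45.39  3.21]
```

View pics/s7.png

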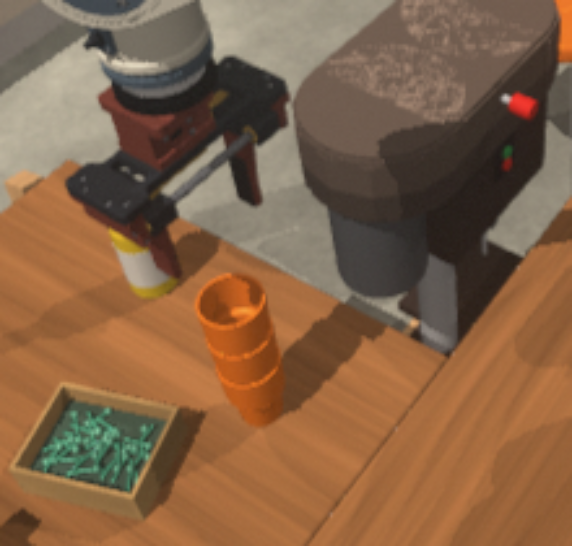

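The crop shows one straight stack of three at (240,350), with the bottle and box undisturbed. Now to the knob.

Request:
apply_moves --increments '[{"gripper": 100,"delta_pos": [0,2.0,0.1],"dr": [0,0,0]},{"gripper": 100,"delta_pos": [0,3.5,0.25],"dr": [0,0,0]},{"gripper": 100,"delta_pos": [0,3.5,0.25],"dr": [0,0,0]},{"gripper": 100,"delta_pos": [0,3.5,0.25],"dr": [0,0,0]},{"gripper": 100,"delta_pos": [0,3.5,0.25],"dr": [0,0,0]}]'

```text
t: 18.93
ee_pos: [472.2, 187.0, 284.7]
orientation: [-2.203, 0.039, 2.206]
ft_force: [0.9, 0.3, 0.6]
width: 87.9
```

Request:
apply_moves --increments '[{"gripper": 100,"delta_pos": [0,3.5,0.25],"dr": [0,0,0]},{"gripper": 100,"delta_pos": [0,3.5,0.25],"dr": [0,0,0]},{"gripper": 100,"delta_pos": [0,3.5,0.25],"dr": [0,0,0]},{"gripper": 100,"delta_pos": [0,3.5,0.25],"dr": [0,0,0]},{"gripper": 100,"delta_pos": [0,3.5,0.25],"dr": [0,0,0]}]'

```text
t: 19.35
ee_pos: [453.6, 12.5, 285.0]
orientation: [-2.202, 0.039, 2.205]
ft_force: [0.4, -0.5, 0.1]
width: 87.5
```

Request:
apply_moves --increments '[{"gripper": 100,"delta_pos": [0,3.5,0.25],"dr": [0,0,0]},{"gripper": 100,"delta_pos": [0.5,3.5,0.25],"dr": [0,0,0]},{"gripper": 100,"delta_pos": [1.5,3.0,0.25],"dr": [0,0,0]},{"gripper": 100,"delta_pos": [2.0,1.4,0.1],"dr": [0,0,0]},{"gripper": 100,"delta_pos": [1.0,0,0],"dr": [0,0,0]}]'

```text
t: 19.77
ee_pos: [440.4, -101.7, 233.5]
orientation: [-2.199, 0.042, 2.205]
ft_force: [-0.8, 0.6, -0.2]
width: 87.8
```

Request:
apply_moves --increments '[{"gripper": 100,"delta_pos": [0,0,0],"dr": [0,0,0]},{"gripper": 100,"delta_pos": [0,0,0],"dr": [0,0,0]},{"gripper": 100,"delta_pos": [0,0,0],"dr": [0,0,0]},{"gripper": 100,"delta_pos": [0,0,0],"dr": [0,0,0]},{"gripper": 100,"delta_pos": [0,0,0],"dr": [0,0,0]}]'

```text
t: 20.18
ee_pos: [442.6, -98.9, 236.4]
orientation: [-2.206, 0.037, 2.203]
ft_force: [-0.5, -0.5, -0.9]
width: 88.1
```

```bash
python3 w.py w8 "[441,-105,87]"
```

```text
red [284. 204.] 734 [ 441. -106.  108.] [ 427. -118.  101.] [455. -94. 110.]
cover ((538.707763671875, -108.45747375488281), (419.481689453125, 137.40032958984375), 88.08385467529297) 124.72014229385314
R cols x [ 0.001 -0.    -1.   ] y [-0.034 -0.999  0.   ] z [-0.999  0.034 -0.001] pos [442.5 -99.  236.4] w 87.9 F [-0.3 -0.  -0.4] t 20.23
shift cm [14.94  0.6   0.14]
dr [-3.141e+00  0.000e+00 -2.000e-03] after-turn shift [14.94 -0.6  -0.12]
dr [ 0.001 -0.001 -0.   ] after-turn shift [14.94  0.6   0.12]
```

View pics/w8.png

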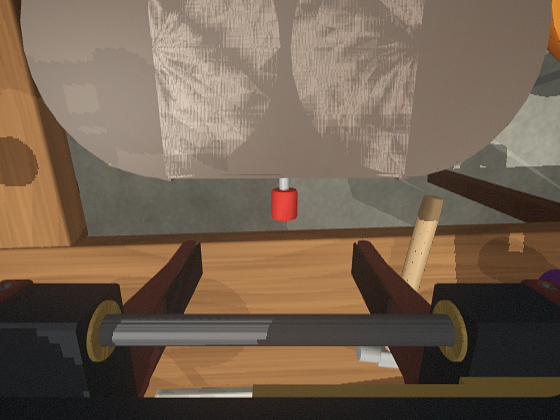

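The wrist view shows the knob at (284,204), centred between the fingers; the hammer handle is at (425,230), low and clear. I'll descend and grip.

Request:
apply_moves --increments '[{"gripper": 100,"delta_pos": [1.0,0.7,0.1],"dr": [0,0,0]},{"gripper": 100,"delta_pos": [2.0,0,0],"dr": [0,0,0]},{"gripper": 100,"delta_pos": [2.0,0,0],"dr": [0,0,0]},{"gripper": 100,"delta_pos": [2.0,0,0],"dr": [0,0,0]},{"gripper": 100,"delta_pos": [1.5,0,0],"dr": [0,0,0]}]'

```text
t: 20.65
ee_pos: [440.0, -106.6, 149.0]
orientation: [-2.203, 0.038, 2.205]
ft_force: [1.3, 0.1, 0.6]
width: 88.1
```

Request:
apply_moves --increments '[{"gripper": 100,"delta_pos": [1.5,0,0],"dr": [0,0,0]},{"gripper": 100,"delta_pos": [2.0,0,0],"dr": [0,0,0]},{"gripper": 100,"delta_pos": [2.0,0,0],"dr": [0,0,0]},{"gripper": 100,"delta_pos": [0.7,0,0],"dr": [0,0,0]},{"gripper": 100,"delta_pos": [0,0,0],"dr": [0,0,0]}]'

```text
t: 21.07
ee_pos: [439.3, -106.4, 87.0]
orientation: [-2.199, 0.038, 2.207]
ft_force: [0.3, 0.6, 0.2]
width: 87.8
```

Request:
apply_moves --increments '[{"gripper": 100,"delta_pos": [0,0,0],"dr": [0,0,0]},{"gripper": 100,"delta_pos": [0,0,0],"dr": [0,0,0]},{"gripper": 100,"delta_pos": [0,0,0],"dr": [0,0,0]},{"gripper": 100,"delta_pos": [0,0,0],"dr": [0,0,0]},{"gripper": 100,"delta_pos": [0,0,0],"dr": [0,0,0]}]'

```text
t: 21.48
ee_pos: [441.2, -106.7, 89.4]
orientation: [-2.206, 0.039, 2.202]
ft_force: [0.1, 0.3, 0.5]
width: 87.9
```

Request:
apply_moves --increments '[{"gripper": 60,"delta_pos": [0.3,0,0],"dr": [0,0,0]},{"gripper": 10,"delta_pos": [0,0,0],"dr": [0,0,0]},{"gripper": 10,"delta_pos": [0,0,0],"dr": [0,0,0]},{"gripper": 10,"delta_pos": [0,0,0],"dr": [0,0,0]},{"gripper": 10,"delta_pos": [0,0,0],"dr": [0,0,0]}]'

```text
t: 21.9
ee_pos: [440.6, -106.6, 85.6]
orientation: [-2.203, 0.039, 2.204]
ft_force: [0.0, -0.7, -0.2]
width: 58.1
```

Request:
apply_moves --increments '[{"gripper": 10,"delta_pos": [0,0,0],"dr": [0,0,0]},{"gripper": 10,"delta_pos": [0,0,0],"dr": [0,0,0]},{"gripper": 10,"delta_pos": [0,0,0],"dr": [0,0,0]},{"gripper": 10,"delta_pos": [0,0,0],"dr": [0,0,0]},{"gripper": 10,"delta_pos": [0,0,0],"dr": [0,0,0]}]'

```text
t: 22.32
ee_pos: [440.7, -106.3, 85.7]
orientation: [-2.203, 0.039, 2.203]
ft_force: [1.5, 4.7, 0.8]
width: 25.1
```

```bash
python3 - <<'E'
from h import *
from workcell import ctrl
plan(ctrl.get_obs(),None,np.radians(88.1))
th=np.radians(np.linspace(0,60,31))
r=np.c_[-245*np.cos(th)+32*np.sin(th),245*np.sin(th)+32*np.cos(th)]
# rows: [tool x (down), tool z (-radial)] in cm per 2 deg
d=np.diff(r,axis=0)/10
print([(round(-b,2),round(-a,2)) for a,b in d], (r[-1]-r[0]).round(1))
E
```

```text
R cols x [-0.  0. -1.] y [-0.036 -0.999 -0.   ] z [-0.999  0.036  0.   ] pos [ 440.7 -106.3   85.7] w 25.1 F [1.5 4.7 0.8] t 22.32
dr [ 3.139e+00  1.000e-03 -0.000e+00] after-turn shift None
dr [-0.002  0.     0.   ] after-turn shift None
[(np.float64(-0.85), np.float64(-0.13)), (np.float64(-0.85), np.float64(-0.16)), (np.float64(-0.84), np.float64(-0.19)), (np.float64(-0.84), np.float64(-0.22)), (np.float64(-0.83), np.float64(-0.24)), (np.float64(-0.82), np.float64(-0.27)), (np.float64(-0.81), np.float64(-0.3)), (np.float64(-0.8), np.float64(-0.33)), (np.float64(-0.79), np.float64(-0.36)), (np.float64(-0.77), np.float64(-0.38)), (np.float64(-0.76), np.float64(-0.41)), (np.float64(-0.74), np.float64(-0.44)), (np.float64(-0.73), np.float64(-0.46)), (np.float64(-0.71), np.float64(-0.49)), (np.float64(-0.69), np.float64(-0.51)), (np.float64(-0.68), np.float64(-0.54)), (np.float64(-0.66), np.float64(-0.56)), (np.float64(-0.64), np.float64(-0.58)), (np.float64(-0.62), np.float64(-0.6)), (np.float64(-0.59), np.float64(-0.62)), (np.float64(-0.57), np.float64(-0.65)), (np.float64(-0.55), np.float64(-0.66)), (np.float64(-0.53), np.float64(-0.68)), (np.float64(-0.5), np.float64(-0.7)), (np.float64(-0.48), np.float64(-0.72)), (np.float64(-0.45), np.float64(-0.73)), (np.float64(-0.43), np.float64(-0.75)), (np.float64(-0.4), np.float64(-0.76)), (np.float64(-0.37), np.float64(-0.78)), (np.float64(-0.34), np.float64(-0.79))] [150.2 196.2]
```

Knob gripped (25 mm). I'll lift along the arc.

Request:
apply_moves --increments '[{"gripper": 10,"delta_pos": [-0.85,0,-0.13],"dr": [0,0,0]},{"gripper": 10,"delta_pos": [-0.85,0,-0.16],"dr": [0,0,0]},{"gripper": 10,"delta_pos": [-0.84,0,-0.19],"dr": [0,0,0]},{"gripper": 10,"delta_pos": [-0.84,0,-0.22],"dr": [0,0,0]},{"gripper": 10,"delta_pos": [-0.83,0,-0.24],"dr": [0,0,0]}]'

```text
t: 22.73
ee_pos: [450.1, -106.6, 128.8]
orientation: [-2.203, 0.038, 2.203]
ft_force: [3.3, 4.8, -6.5]
width: 25.6
```

Request:
apply_moves --increments '[{"gripper": 10,"delta_pos": [-0.82,0,-0.27],"dr": [0,0,0]},{"gripper": 10,"delta_pos": [-0.81,0,-0.3],"dr": [0,0,0]},{"gripper": 10,"delta_pos": [-0.8,0,-0.33],"dr": [0,0,0]},{"gripper": 10,"delta_pos": [-0.79,0,-0.36],"dr": [0,0,0]},{"gripper": 10,"delta_pos": [-0.77,0,-0.38],"dr": [0,0,0]}]'

```text
t: 23.15
ee_pos: [466.4, -107.0, 168.6]
orientation: [-2.203, 0.038, 2.203]
ft_force: [3.1, 4.8, -6.8]
width: 25.5
```

Request:
apply_moves --increments '[{"gripper": 10,"delta_pos": [-0.76,0,-0.41],"dr": [0,0,0]},{"gripper": 10,"delta_pos": [-0.74,0,-0.44],"dr": [0,0,0]},{"gripper": 10,"delta_pos": [-0.73,0,-0.46],"dr": [0,0,0]},{"gripper": 10,"delta_pos": [-0.71,0,-0.49],"dr": [0,0,0]},{"gripper": 10,"delta_pos": [-0.69,0,-0.51],"dr": [0,0,0]}]'

```text
t: 23.57
ee_pos: [489.1, -107.7, 204.7]
orientation: [-2.202, 0.038, 2.204]
ft_force: [2.4, 5.1, -7.4]
width: 25.5
```

Request:
apply_moves --increments '[{"gripper": 10,"delta_pos": [-0.68,0,-0.54],"dr": [0,0,0]},{"gripper": 10,"delta_pos": [-0.66,0,-0.56],"dr": [0,0,0]},{"gripper": 10,"delta_pos": [-0.64,0,-0.58],"dr": [0,0,0]},{"gripper": 10,"delta_pos": [-0.62,0,-0.6],"dr": [0,0,0]},{"gripper": 10,"delta_pos": [-0.59,0,-0.62],"dr": [0,0,0]}]'

```text
t: 23.98
ee_pos: [517.8, -108.5, 236.2]
orientation: [-2.201, 0.037, 2.205]
ft_force: [1.3, 5.0, -7.1]
width: 25.8
```

Request:
apply_moves --increments '[{"gripper": 10,"delta_pos": [-0.57,0,-0.65],"dr": [0,0,0]},{"gripper": 10,"delta_pos": [-0.55,0,-0.66],"dr": [0,0,0]},{"gripper": 10,"delta_pos": [-0.53,0,-0.68],"dr": [0,0,0]},{"gripper": 10,"delta_pos": [-0.5,0,-0.7],"dr": [0,0,0]},{"gripper": 10,"delta_pos": [-0.48,0,-0.72],"dr": [0,0,0]}]'

```text
t: 24.4
ee_pos: [551.5, -109.5, 262.2]
orientation: [-2.199, 0.037, 2.206]
ft_force: [0.3, 6.0, -6.5]
width: 25.4
```

Request:
apply_moves --increments '[{"gripper": 10,"delta_pos": [-0.45,0,-0.73],"dr": [0,0,0]},{"gripper": 10,"delta_pos": [-0.43,0,-0.75],"dr": [0,0,0]},{"gripper": 10,"delta_pos": [-0.4,0,-0.76],"dr": [0,0,0]},{"gripper": 10,"delta_pos": [-0.37,0,-0.78],"dr": [0,0,0]},{"gripper": 10,"delta_pos": [-0.34,0,-0.79],"dr": [0,0,0]}]'

```text
t: 24.82
ee_pos: [589.4, -110.6, 282.2]
orientation: [-2.198, 0.036, 2.207]
ft_force: [-2.0, 5.6, -4.4]
width: 25.7
```

Request:
apply_moves --increments '[{"gripper": 10,"delta_pos": [0,0,0],"dr": [0,0,0]},{"gripper": 10,"delta_pos": [0,0,0],"dr": [0,0,0]},{"gripper": 10,"delta_pos": [0,0,0],"dr": [0,0,0]},{"gripper": 10,"delta_pos": [0,0,0],"dr": [0,0,0]},{"gripper": 10,"delta_pos": [0,0,0],"dr": [0,0,0]}]'

```text
t: 25.23
ee_pos: [589.5, -110.7, 282.1]
orientation: [-2.2, 0.037, 2.205]
ft_force: [-0.5, 6.9, -4.3]
width: 25.5
```

```bash
python3 - <<'E'
from h import *
from workcell import ctrl
for n in("scene","side"):
    d=ctrl.get_image(n);cv2.imwrite(f"pics/{n}9.png",d["img"][:,:,::-1])
    if n=="side":
        P=world(d)
        for m,s,c in comps(mask(d,(0,180,100),(3,255,255)),15):
            p=P[m];print("red",c.round(),s[4],np.nanmedian(p,0).round())
    d0=pickle.load(open(n+".pkl","rb"))
    if n=="scene":
        P=world(d)
        # stack
        hsv=mask(d,(5,150,90),(17,255,255))
        for m,s,c in comps(hsv,300):
            p=P[m];p=p[np.isfinite(p[:,0])]
            print("orange",c.round(),np.percentile(p[:,2],[2,98]).round())
            for lo,hi in((82,92),(128,139),(175,186)):
                q=p[(p[:,2]>lo)&(p[:,2]<hi)]
                if len(q)>10: print(lo,circ(q[:,:2]).round(1),len(q))
    # cover plane: dark points in the region above z=135
    P=world(d);m=(P[...,2]>100)&(P[...,2]<250)&(P[...,0]>600)&(P[...,0]<700)&(P[...,1]<60)&(P[...,1]>-290)
    p=P[m]
    if len(p)>100:
        c=p.mean(0);u,s,v=np.linalg.svd(p-c,full_matrices=False);print(n,"plane n",v[2].round(3),"rms",(s[2]/len(p)**.5).round(1),"angle",np.degrees(np.arccos(abs(v[2][2]))).round(1),len(p))
plan(ctrl.get_obs(),None)
E
```

```text
orange [370. 180.] [ -4. 184.]
82 [487.8 348.2  30.9] 51
128 [488.6 347.8  30.4] 57
175 [489.9 346.9  30.5] 103
scene plane n [ 0.848 -0.028  0.528] rms 3.0 angle 58.1 5116
red [262. 122.] 46 [ 574. -106.  302.]
red [145. 220.] 66 [700. 286. 169.]
side plane n [-0.978 -0.204  0.042] rms 10.3 angle 87.6 213
R cols x [-0.002  0.002 -1.   ] y [-0.035 -0.999 -0.002] z [-0.999  0.035  0.002] pos [ 589.5 -110.7  282.2] w 25.5 F [-0.9  5.7 -4.3] t 25.33
```

View pics/scene9.png

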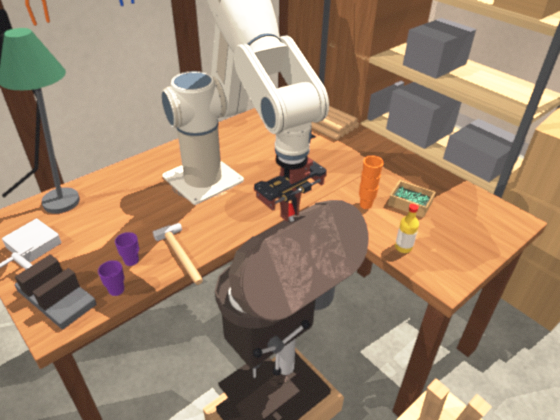

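View pics/side9.png

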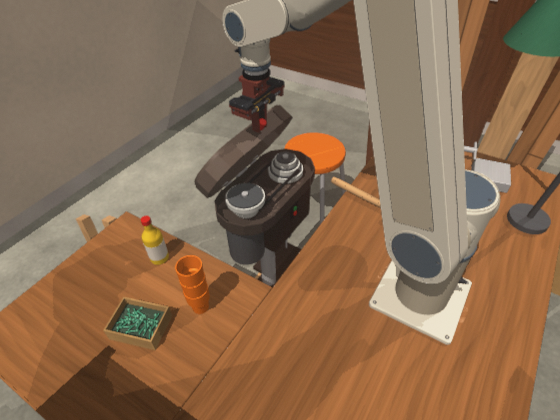

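The final views show the cover open with the knob gripped at (290,208) in scene, the straight stack at (370,182) and the bystanders in place. The knob position gives about 60° and the plane fit 58°. I'll hand it in.

```bash
python3 -c "
from workcell import ctrl
print(ctrl.close_job())"
```

```text
the job is handed in; nothing more can be done
None
```

I nested both orange cups in the third cup, then lifted the belt cover by its red knob. I handed the job in at about 25 s with the knob still gripped and the cover held open; the hand-in gave no verdict.

- **Cups:** the three rims are within about 2.5 mm of one axis. The stack's top is at 184 mm as expected, and it stands upright and untouched.
- **Cover angle:** the knob's position gives about 60°. A rougher plane fit from the scene camera gave 58.1°, which is also within the 6° allowed. A side-camera plane fit gave 88°, but from only 213 scattered points, so I ignored it.
- **Grip:** the gripper reads 25.5 mm on the 26 mm knob, and the arm was not moving.
- **Bystanders:** the oil bottle measured within 1 mm of its starting place. I checked the screw box and hammer only by eye, and they look unmoved.

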